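# Hold back the belt tensioner with the setting pin

### The arm

A 6-joint arm with a two-finger parallel gripper is mounted at the origin on a cart in front of the work surface, level with it; the furniture and walls round the work are solid. World frame = base frame: x ahead of the robot, y to its left, z up, the work surface at z = 0. Lengths are in m, angles in rad, forces in N, time in s.
With the tool pointing down it reaches from about 0.425 to 0.95 m from the base axis. Payload 3.5 kg.
Tool frame: the origin (TCP) lies between the finger pads; the fingertips stand 14 mm ahead of it and the grasp point (between the pads) lies 5 mm behind it (ctrl.tip_extent is the distance from the TCP to the fingertips, in m); x points along the fingers, z is the direction in which the jaws open and shut, and the axes are right-handed (so a half turn about x gives the same grasp; the last joint's range is limited). The gripper opens to 85 mm and grips with 20 to 120 N. Pads are 22 mm wide; open, the fingers measure 114 mm over their backs; the gripper's body (76 mm by 85 mm) begins 54 mm behind the grasp point. The pads swing forward as they close: fully open they stand 13 mm farther back than shut.
Start: joints at [1.116, 0.286, 1.577, -0, 1.279, -0.15], TCP at [0.203, 0.644, 0.245] pointing down, gripper open.
Joint ranges: [-2.77, 2.77], [-0.9, 2.22], [0.21, 2.48], [-1.53, 4.67], [0.24, 2.81], [-2.84, 2.84]. Speed limits (rad/s): [2.79, 2.79, 3.14, 3.14, 3.14, 3.14].

### API

Orientations are given as a unit quaternion [x, y, z, w].
In Python, from plant import ctrl gives the robot as it stands.
- The arm moves only by the tool move_arm, never from a script. Its argument "commands" is one flat list of numbers, 4 for each row, row after row: the shift along the tool's x, y, z in units of 25 mm (1.0 is 25 mm), then the turn about the tool's x in units of 5 degrees (1.0 is 5 degrees). A call has 1 to 20 rows; each row shifts and turns the commanded pose from where the row before left it, along the tool's axes as they then stand; what a row does not reach is not made up. A row lasts 1/8 s, in which the tool goes at most 62.5 mm and 10.7 degrees, less where a joint would pass 70% of its speed; a pose out of reach is approached as far as the arm can. A call is refused whole if a number of a shift passes 1 or a number of a turn 1, either way. A call with a gripper value outside its range is refused whole. "jaw" is the finger opening in mm, from 0 to 85.4, set as the call begins (left out, the last holds). The fingers move at their own pace and stop on an object; "force" is the grip in N (left out, the last holds). Time passes only in rows, so rows that do not move let the fingers close. It gives the time, the measured TCP pose, the force and the opening at its end, in the units of the state.
- ctrl.get_state(): the state, without advancing time (a new reading comes with each control period).
- ctrl.read_camera(name): name is "scene" or "top" or "wrist"; returns the picture (384x512x3 uint8, red, green, blue); there is no depth.
- ctrl.get_calibration(name): a dict with "camera_matrix" (3x3 intrinsics, pixels), "camera_from_world" (4x4, takes a point from world to camera coordinates); the wrist camera has in their place "mount" (4x4, takes a point from camera to tool coordinates, whose origin is the TCP and whose axes are the tool frame's). Camera axes: x right, y down, z forward; pixel columns grow to the right and rows downward; lengths in m; the calibration is good to about 2 mm. A picture is of the moment at which its call begins: read the wrist's pose just before it. get_calibration takes no time and is no camera call.
- ctrl.sign_off(): hands the job in, once; it reports no verdict.
The state is a dict: "time": time; "qpos": joint angles; "dq": joint speeds; "joint_efforts": joint torques, N m; "eef_pos": TCP position; "tcp_rot": TCP orientation; "contact_force": force on the tool from outside, world axes, zero at the start; "wrist_torque": the same for the moment, N m; "opening": opening from 0.0 (shut) to 1.0 (fully open).
Only numpy, scipy, OpenCV 4.12 (cv2) and the standard library are available. Lean on these libraries where they do the work, as an engineer would, in place of code of your own. Each camera call takes 0.05 s, during which the arm holds its last target.

### The job

Take the red-handled setting pin out of its wooden stand and put it down through the eye at the end of the yellow tensioner arm until its collar sits on the arm. With the pin as the handle, swing the sprung arm back towards the drive roller, past the ratchet click, and finish while still gripping the pin and holding the arm back there, so that a new sanding belt can be slipped on; do not let go. Leave the two tins and the clear drill box where they are.

Things in the scene. Friction and masses are not known exactly. Their poses are not given: they have to be found in the camera images.
- setting_pin: Loose steel pin that stands upright in the wooden stand. Origin: centre of its lower tip; z runs up the pin. Shank 9 mm in diameter, lowest 6 mm tapered to 3.6 mm; collar 22 mm in diameter from z = 45 to 50 mm; red handle 16 mm in diameter from z = 50 to 102 mm, to be gripped. 80 g.
- pin_stand: Fixed wooden block, 70 x 70 x 60 mm high, on the bench; origin at the centre of its underside. A 12 mm hole in the middle of its top holds the pin's shank; the pin's collar rests on the top, so its tip starts 15 mm above the bench and it must be lifted 50 mm to be clear.
- tensioner_base: Green base plate of the belt tensioner, fixed to the bench, 190 (x) x 180 (y) x 12 mm; origin at the centre of its underside. The arm's pivot is at x = -10, y = -50 mm, the drive roller (grey block below it, roller 42 mm in diameter, top at 94 mm height) at x = +62, y = 0 mm.
- pivot (a point): Point on the vertical hinge axis of the yellow tensioner arm, at the height of the arm's top face (69 mm above the bench). The hub there reaches 80 mm above the bench. A black idler roller, 36 mm in diameter and up to 88 mm above the bench, stands on the arm 56 mm from the pivot.
- eye (a point): Centre of the eye at the yellow arm's free end, at the arm's top face (69 mm above the bench), 125 mm from the pivot; turns with the arm. Vertical through hole, 14 mm in diameter, 3 mm chamfer, in an end piece 36 x 36 x 14 mm. Open below down to the base plate's top at 12 mm. With the collar seated the pin's tip is 45 mm below this point.
- tensioner_arm (a joint): Angle of the yellow arm, rad: 0 at rest, growing clockwise seen from above, towards the drive roller; stop at 0.66. A spring returns it: 4 N at the eye at rest, 9 N at 0.55, about 2 N more as the pawl climbs the tooth. The pawl climbs from 0.06, crosses the crest at 0.25 and has dropped behind it at 0.45: the click. It does not lock: let go, the arm springs back.
- pawl (a joint): Lift of the copper pawl, rad: 0 with its nose down on the ratchet disc, about 0.07 on the crest of the tooth.
- screw_tin_1: Bystander: brown round tin, 68 mm in diameter, 31 mm high; origin under its centre.
- screw_tin_2: Bystander: blue round tin, 58 mm in diameter, 24 mm high; origin under its centre.
- drill_box: Bystander: small clear box, 38 x 55 x 17 mm; origin under its centre.

How it is judged:
By the outcome, as a careful person would: the job done as asked, in the order asked, and still so for the second after the job is handed in, while the arm keeps its last pose, push and grip.
It also fails if it takes over 38 s, if anything falls off the work surface, if the arm or the gripper's body presses on something with over 40 N, if the wrist force passes 120 N, or if a joint passes its speed limit or range.

## Working session

There is one attempt and no reset: what is moved stays moved. The work goes in short steps, Python scripts to look and compute and a tool call to move; the robot and the scene stay as the last step left them, time stands still between calls to the robot, and variables do not carry over. Pictures are saved under pics/ and viewed, and the job is handed in when it is done.

Besides the shell and the picture viewer there is one more tool, called after ">>>" by a JSON object that holds its "op" and its "data". move_arm: Moves the arm, as the interface text tells. Its arguments: {"type":"object","properties":{"commands":{"type":"array"},"jaw":{"type":"number"},"force":{"type":"number"}},"required":["commands"]}

```bash
ls; mkdir -p pics
python3 - <<'E'
from plant import ctrl
import cv2
s=ctrl.get_state();print(s)
for n in["scene","top","wrist"]:
    cv2.imwrite(f"pics/{n}0.png",ctrl.read_camera(n)[:,:,::-1])
    print(n,ctrl.get_calibration(n))
E
```

```text
pics
{'time': 0.0, 'qpos': array([ 1.11598903e+00,  2.87191308e-01,  1.57817552e+00, -8.50616083e-06,
        1.27860485e+00, -1.50015586e-01]), 'dq': array([-0.00033753, -0.00030559,  0.00131411,  0.00192375,  0.00190515,
       -0.00013085]), 'joint_efforts': array([-1.72023840e-03, -4.05992210e+01, -2.92616701e+01, -1.97307586e-04,
        5.87362825e-03,  1.48912153e-05]), 'eef_pos': array([0.20226972, 0.64332611, 0.24393085]), 'tcp_rot': array([-0.41869537,  0.57085107,  0.417909  ,  0.56936395]), 'contact_force': array([-0.16423443, -0.25677955, -0.01587377]), 'wrist_torque': array([-0.01986212, -0.03862266,  0.00640393]), 'opening': 0.999846782853703}
scene {'camera_matrix': array([[496.99556378,   0.        , 262.93635524],
       [  0.        , 496.99556378, 190.55586382],
       [  0.        ,   0.        ,   1.        ]]), 'camera_from_world': array([[-0.85593433, -0.51677955, -0.0177574 ,  0.51724999],
       [-0.25277824,  0.44813738, -0.85748239,  0.12699627],
       [ 0.45108712, -0.72945993, -0.51420679,  1.06659425],
       [ 0.        ,  0.        ,  0.        ,  1.
[... 286 characters left out ...]
05836, -0.02208883, -0.11553002,  0.55155606],
       [ 0.11570003, -0.00657543, -0.99326244,  1.30771329],
       [ 0.        ,  0.        ,  0.        ,  1.        ]])}
wrist {'camera_matrix': array([[279.69919498,   0.        , 251.15502295],
       [  0.        , 279.69919498, 191.93695271],
       [  0.        ,   0.        ,   1.        ]]), 'mount': array([[-6.55932675e-04, -3.24117598e-01,  9.46016571e-01,
        -1.27607980e-01],
       [-3.56146677e-04, -9.46016639e-01, -3.24117868e-01,
         8.42741482e-02],
       [ 9.99999721e-01, -5.49520159e-04,  5.05089819e-04,
         1.15384853e-04],
       [ 0.00000000e+00,  0.00000000e+00,  0.00000000e+00,
         1.00000000e+00]])}
```

View pics/scene0.png

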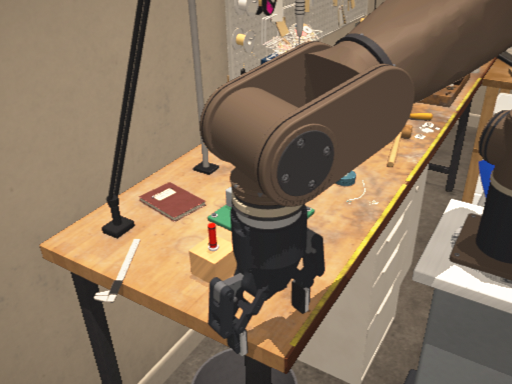

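View pics/top0.png

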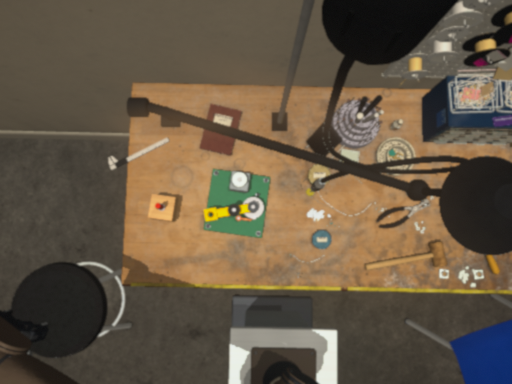

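View pics/wrist0.png

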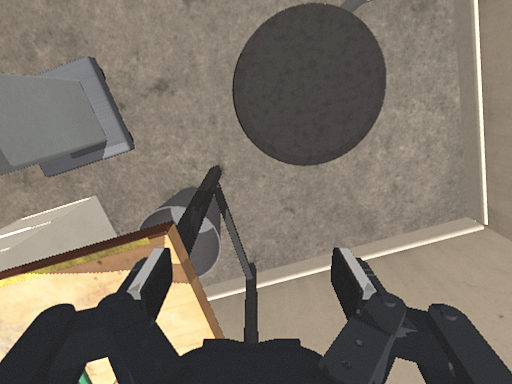

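The scene view shows the stand with the red pin at about (212,240), and the tensioner mostly hidden behind the gripper. In the top view the pin is at about (160,205), the tensioner at about (238,203) and the blue tin at (320,239). Next I'll enlarge the work area.

Run:
```python
import cv2
i=cv2.imread("pics/top0.png")[155:255,130:340]
cv2.imwrite("pics/topc.png",cv2.resize(i,None,fx=3.8,fy=3.8,interpolation=cv2.INTER_CUBIC))
i=cv2.imread("pics/scene0.png")[160:300,170:370]
cv2.imwrite("pics/scenec.png",cv2.resize(i,None,fx=4,fy=4,interpolation=cv2.INTER_CUBIC))
```

```text
(no output)
```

View pics/topc.png

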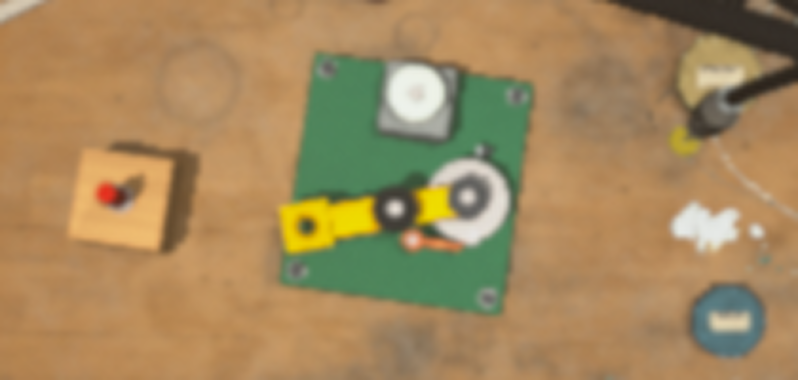

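View pics/scenec.png

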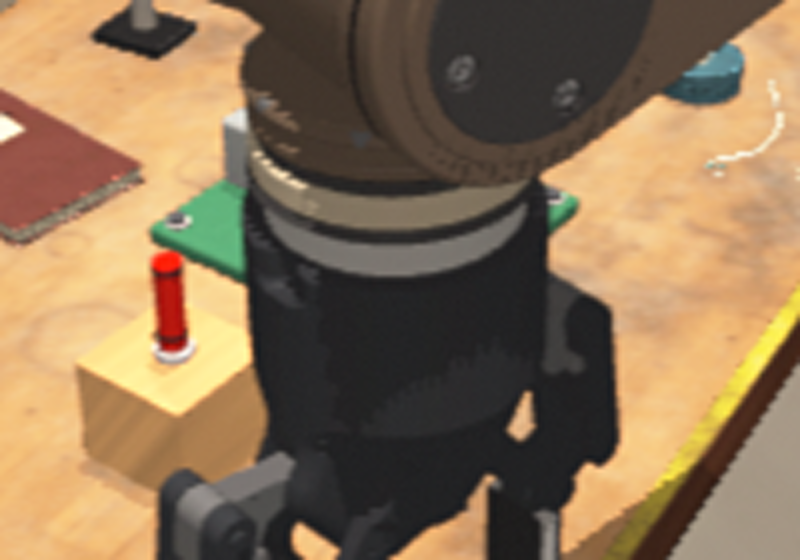

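```bash
cat > h.py <<'E'
import numpy as np, cv2
from plant import ctrl
from scipy.spatial.transform import Rotation as R
def ray(name,u,v,pose=None):
    c=ctrl.get_calibration(name); K=c["camera_matrix"]
    d=np.linalg.inv(K)@[u,v,1]
    if name=="wrist":
        p,q=pose; Rw=R.from_quat(q).as_matrix(); M=c["mount"]
        return p+Rw@M[:3,3], Rw@M[:3,:3]@d
    T=c["camera_from_world"]; return -T[:3,:3].T@T[:3,3], T[:3,:3].T@d
def onz(name,u,v,z,pose=None):
    o,d=ray(name,u,v,pose); return o+d*(z-o[2])/d[2]
def px(name,P,pose=None):
    c=ctrl.get_calibration(name);K=c["camera_matrix"]
    if name=="wrist":
        p,q=pose;M=c["mount"]; t=R.from_quat(q).inv().apply(np.array(P)-p); x=M[:3,:3].T@(t-M[:3,3])
    else: T=c["camera_from_world"]; x=T[:3,:3]@P+T[:3,3]
    x=K@x; return x[:2]/x[2]
E
python3 - <<'E'
from h import *
np.set_printoptions(precision=4,suppress=True)
im=cv2.imread("pics/top0.png"); hsv=cv2.cvtColor(im,cv2.COLOR_BGR2HSV)
def cen(m,x0,x1,y0,y1):
    mm=np.zeros_like(m);mm[y0:y1,x0:x1]=m[y0:y1,x0:x1]; M=cv2.moments(mm,True);return M["m10"]/M["m00"],M["m01"]/M["m00"],M["m00"]
red=cv2.inRange(hsv,(0,170,90),(8,255,255))|cv2.inRange(hsv,(172,170,90),(180,255,255))
print("red",cen(red,130,190,180,230))
r=cen(red,130,190,180,230);print(onz("top",r[0],r[1],.112))
f=lambda u,v:((u+.5)/3.8-.5+130,(v+.5)/3.8-.5+155)
for n,u,v,z in[("redtop",105,194,.117),("eye",306,226,.069),("pivot",468,197,.080),("roller",415,93,.094),("idler",395,208,.088),("stand a",84,149,.06),("b",176,158,.06),("c",163,250,.06),("d",69,238,.06),("p1",316,52,.012),("p2",535,82,.012),("p3",500,314,.012),("p4",280,284,.012)]:
    print(n,onz("top",*f(u,v),z))
ims=cv2.imread("pics/scene0.png");
for n,u,v in[("lampbase",118,228),("pole",205,168)]: print(n,onz("scene",u,v,0))
print(R.from_quat(ctrl.get_state()["tcp_rot"]).as_matrix())
# eye via plate corners
c=np.mean([onz("top",*f(u,v),.012) for u,v in[(316,52),(535,82),(500,314),(280,284)]],axis=0);print("plate c",c)
sr=cv2.inRange(cv2.cvtColor(ims,cv2.COLOR_BGR2HSV),(0,170,90),(8,255,255)); x=cv2.findNonZero(sr[200:260,200:230]);print(x.reshape(-1,2).min(0)+200,x.reshape(-1,2).max(0)+200)
E
```

```text
red (158.1304347826087, 205.43478260869566, 23.0)
[0.4984 0.3642 0.112 ]
redtop [0.4972 0.3656 0.117 ]
eye [0.48   0.2211 0.069 ]
pivot [0.504  0.0979 0.08  ]
roller [0.5809 0.1398 0.094 ]
idler [0.4938 0.1528 0.088 ]
stand a [0.5364 0.3952 0.06  ]
b [0.531 0.324 0.06 ]
c [0.4598 0.331  0.06  ]
d [0.4674 0.4035 0.06  ]
p1 [0.6246 0.2227 0.012 ]
p2 [0.6041 0.0454 0.012 ]
p3 [0.4172 0.07   0.012 ]
p4 [0.4372 0.2453 0.012 ]
lampbase [0.7858 0.3552 0.    ]
pole [0.7858 0.0172 0.    ]
[[-0.0008 -0.9539  0.3001]
 [-0.0017  0.3001  0.9539]
 [-1.      0.0003 -0.0019]]
plate c [0.5208 0.1459 0.012 ]
[208 223] [216 247]
```

From the top view: pin at about (0.498, 0.364), eye (0.480, 0.221), pivot (0.5045, 0.0977). The rest direction is 101°. I'll turn the jaws so they line up with the swing tangent, then go over the pin.

>>> {"op": "move_arm", "data": {"commands": [0, 0, 0, 1, 0, 0, 0, 1, 0, 0, 0, 1, 0, 0, 0, 1, 0, 0, 0, 1, 0, 0, 0, 1, 0, 0, 0, 1, 0, 0, 0, 1, 0, 0, 0, 1, 0, 0, 0, 1, 0, 0, 0, 1, 0, 0, 0, 1, 0, 0, 0, 1, 0, 0, 0, 1, 0, 0, 0, 1, 0, 0, 0, 1, 0, 0, 0, 1, 0, 0, 0, 0.3], "jaw": 60}}

```text
time: 2.4
eef_pos: [0.2024, 0.6437, 0.2448]
tcp_rot: [0.086, 0.702, -0.086, 0.702]
contact_force: [-0.0, -0.8, 0.5]
opening: 0.702
```

>>> {"op": "move_arm", "data": {"commands": [0, -0.6, 1, 0, 0, -0.6, 1, 0, 0, -0.6, 1, 0, 0, -0.6, 1, 0, 0, -0.6, 1, 0, 0, -0.6, 1, 0, 0, -0.6, 1, 0, 0, -0.6, 1, 0, 0, -0.6, 1, 0, 0, -0.6, 1, 0, 0, -0.6, 1, 0, 0, -0.6, 1, 0, 0, -0.6, 1, 0, 0, -0.2, 1, 0, 0, 0, 0, 0, 0, 0, 0, 0]}}

```text
time: 4.4
eef_pos: [0.4937, 0.3657, 0.2451]
tcp_rot: [0.086, 0.702, -0.086, 0.702]
contact_force: [0.8, 0.6, -0.1]
opening: 0.703
```

Run:
```python
from h import *
np.set_printoptions(precision=4,suppress=True)
s=ctrl.get_state();print(s["time"],s["eef_pos"],s["qpos"],s["contact_force"]);Rm=R.from_quat(s["tcp_rot"]).as_matrix();print(Rm)
for n in["wrist","scene","top"]:
    im=ctrl.read_camera(n);cv2.imwrite(f"pics/{n}1.png",im[:,:,::-1])
print(px("wrist",np.array([.498,.364,.117]),(s["eef_pos"],s["tcp_rot"])),Rm.T@(np.array([.498,.364,.1])-s["eef_pos"])/.025)
```

```text
4.4 [0.4937 0.3657 0.2451] [0.4724 0.1552 1.7318 0.0005 1.2553 0.7157] [ 0.7634  0.6124 -0.1059]
[[-0.0008  0.2411  0.9705]
 [ 0.0001  0.9705 -0.2411]
 [-1.     -0.0001 -0.0008]]
[256.7578 188.9118] [ 5.8036 -0.0251  0.188 ]
```

View pics/wrist1.png

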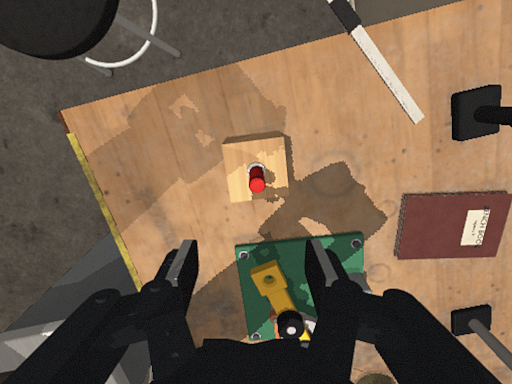

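View pics/scene1.png

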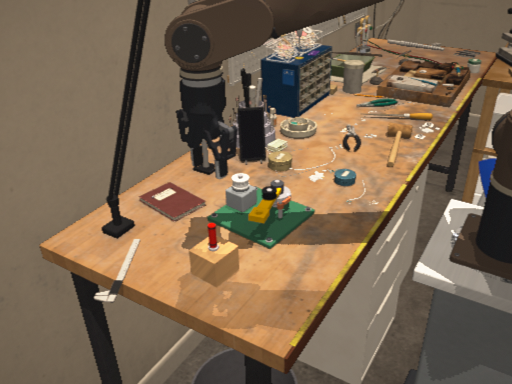

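Wrist view: the pin cap is at about (257,184), against a predicted (256.8,188.9), so I'm within a few mm. The scene view shows the gripper above the stand and the tensioner unobstructed. I'll refine both points with the wrist and scene views.

Run:
```python
import cv2
a=cv2.imread("pics/wrist1.png")
cv2.imwrite("pics/w1c.png",cv2.hconcat([cv2.resize(a[150:210,220:295],(400,320),interpolation=cv2.INTER_CUBIC),cv2.resize(a[250:325,240:333],(397,320),interpolation=cv2.INTER_CUBIC)]))
s=cv2.imread("pics/scene1.png")
cv2.imwrite("pics/s1c.png",cv2.resize(s[165:290,180:330],None,fx=4.5,fy=4.5,interpolation=cv2.INTER_CUBIC))
```

```text
(no output)
```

View pics/w1c.png

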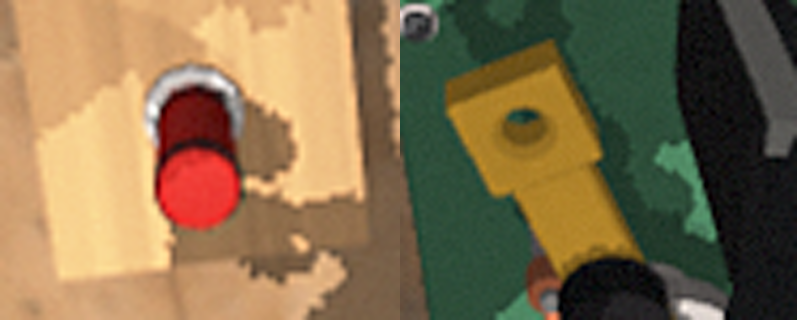

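View pics/s1c.png

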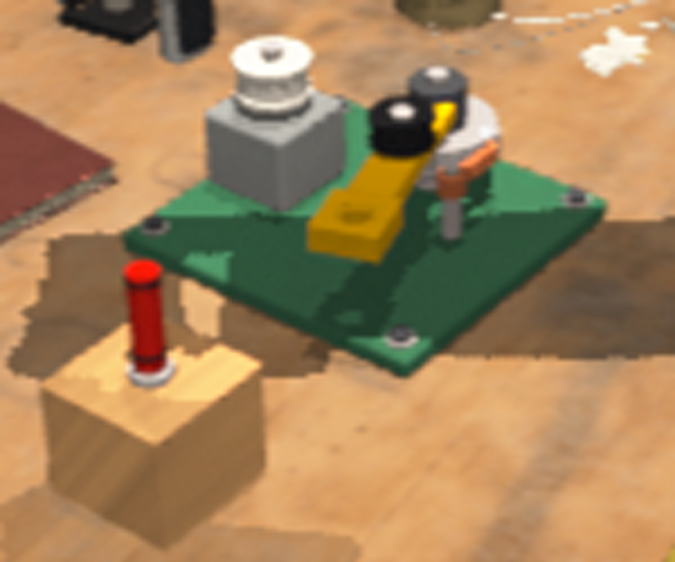

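Run:
```python
from h import *
np.set_printoptions(precision=4,suppress=True)
s=ctrl.get_state();P=(s["eef_pos"],s["tcp_rot"])
w=lambda u,v:(220+u*75/400-.4,150+v*60/320-.4)
print("cap wrist",w(199,188),onz("wrist",*w(199,188),.117,P))
print("collar wrist",onz("wrist",*w(194,113),.065,P))
e=lambda u,v:(240+(u-400)*93/397-.4,250+v*75/320-.4)
print("eye wrist",e(524,128),onz("wrist",*e(524,128),.069,P))
g=lambda u,v:(180+u/4.5-.4,165+v/4.5-.4)
print("eye scene",onz("scene",*g(354,216),.069),"cap scene",onz("scene",*g(143,269),.117))
c=np.array([onz("wrist",*e(u,v),.069,P) for u,v in[(447,108),(566,57),(602,158),(497,196)]]);print(c,c.mean(0))
```

```text
cap wrist (256.9125, 184.85) [0.4987 0.3682 0.117 ]
collar wrist [0.4987 0.3685 0.065 ]
eye wrist (268.6478589420655, 279.6) [0.4808 0.2254 0.069 ]
eye scene [0.4785 0.2257 0.069 ] cap scene [0.497 0.367 0.117]
[[0.46   0.2379 0.069 ]
 [0.4983 0.2466 0.069 ]
 [0.5014 0.2092 0.069 ]
 [0.4672 0.2032 0.069 ]] [0.4817 0.2242 0.069 ]
```

>>> {"op": "move_arm", "data": {"commands": [1, 0.1, 0.16, 0, 1, 0, 0, 0, 1, 0, 0, 0, 1, 0, 0, 0, 1, 0, 0, 0, 0.5, 0, 0, 0, 0.3, 0, 0, 0, 0, 0, 0, 0]}}

```text
time: 5.55
eef_pos: [0.4984, 0.367, 0.1005]
tcp_rot: [0.086, 0.702, -0.086, 0.702]
contact_force: [1.0, 0.8, 0.6]
opening: 0.701
```

Run:
```python
from h import *
s=ctrl.get_state();print(s["time"],s["eef_pos"],s["contact_force"])
cv2.imwrite("pics/wrist2.png",ctrl.read_camera("wrist")[:,:,::-1])
```

```text
5.55 [0.49839114 0.3670042  0.10046021] [1.02558182 0.78496065 0.59449475]
```

View pics/wrist2.png

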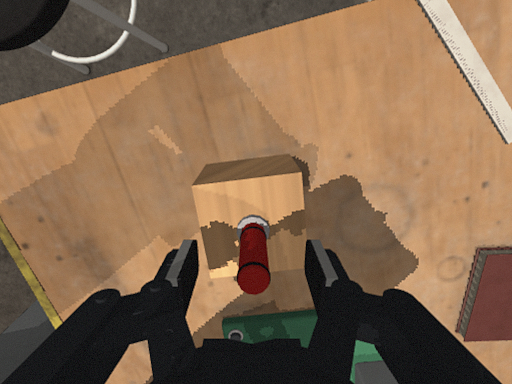

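The pin cap sits at (253,280), between the fingers at about 185 and 320, so it's centred along the jaws. Next I'll check the other axis.

Run:
```python
from h import *
s=ctrl.get_state();P=(s["eef_pos"],s["tcp_rot"]);p=s["eef_pos"]
im=cv2.imread("pics/wrist2.png");h=cv2.cvtColor(im,cv2.COLOR_BGR2HSV)
m=cv2.inRange(h,(0,150,60),(8,255,255))|cv2.inRange(h,(172,150,60),(180,255,255))
x=cv2.findNonZero(m[200:320,220:290]).reshape(-1,2)+[220,200];print(x.min(0),x.max(0))
for a in[(0,0,.117),(0,.008,.117),(0,-.008,.117),(0,0,.065)]: print(a,px("wrist",np.array([p[0],p[1],0])+a,P))
```

```text
[238 223] [269 294]
(0, 0, 0.117) [252.44605876 282.83098732]
(0, 0.008, 0.117) [248.32522627 268.81893193]
(0, -0.008, 0.117) [256.41398289 296.32310886]
(0, 0, 0.065) [252.08848128 232.42285719]
```

It's aligned to about 1 mm, so I'll close the jaws.

>>> {"op": "move_arm", "data": {"commands": [0, 0, 0, 0, 0, 0, 0, 0, 0, 0, 0, 0, 0, 0, 0, 0, 0, 0, 0, 0, 0, 0, 0, 0, 0, 0, 0, 0], "jaw": 5, "force": 80}}

```text
time: 6.48
eef_pos: [0.4989, 0.367, 0.1011]
tcp_rot: [0.086, 0.701, -0.086, 0.702]
contact_force: [0.3, -0.6, 5.3]
opening: 0.16
```

>>> {"op": "move_arm", "data": {"commands": [-0.5, 0, 0, 0, -0.5, 0, 0, 0, -0.5, 0, 0, 0, -0.5, 0, 0, 0, -0.5, 0, 0, 0, -0.5, 0, 0, 0, 0, 0, 0, 0]}}

```text
time: 7.35
eef_pos: [0.4992, 0.3672, 0.1771]
tcp_rot: [0.087, 0.701, -0.085, 0.703]
contact_force: [-0.1, 0.7, -1.4]
opening: 0.165
```

Run:
```python
from h import *
s=ctrl.get_state();print(s["time"],s["eef_pos"],s["contact_force"],s["opening"])
cv2.imwrite("pics/wrist3.png",ctrl.read_camera("wrist")[:,:,::-1])
a=ctrl.read_camera("scene")[:,:,::-1]
cv2.imwrite("pics/scene3.png",cv2.resize(a[100:260,140:340],None,fx=3.7,fy=3.7,interpolation=cv2.INTER_CUBIC))
```

```text
7.35 [0.49921248 0.36721107 0.17714452] [-0.11954472  0.66057252 -1.41297716] 0.16489137157195924
```

View pics/wrist3.png

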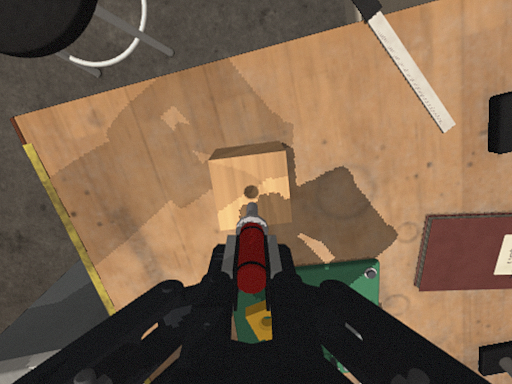

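View pics/scene3.png

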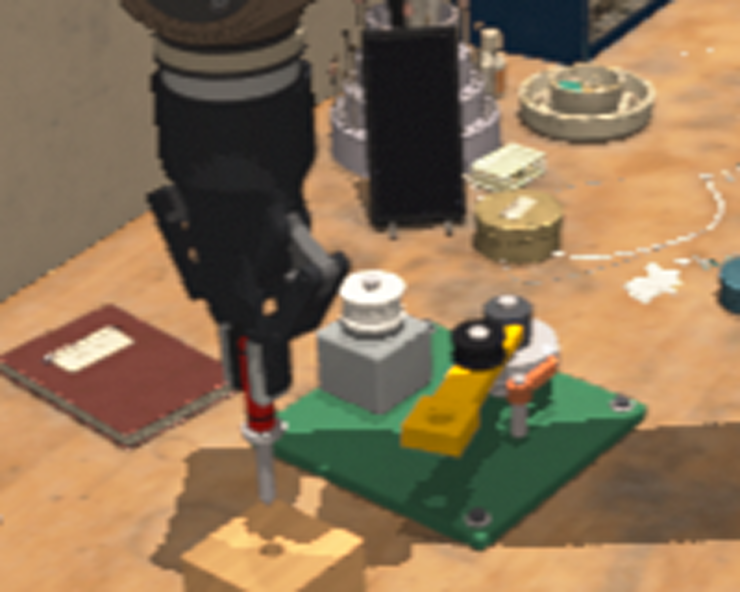

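The pin is held and clear of the stand. In the wrist view its tip is at about (249,207), with the collar at (250,225). I'll check the tilt and tip position.

Run:
```python
from h import *
np.set_printoptions(precision=4,suppress=True)
s=ctrl.get_state();P=(s["eef_pos"],s["tcp_rot"]);p=s["eef_pos"];print(p)
a=cv2.imread("pics/wrist3.png")[180:310,205:295];cv2.imwrite("pics/w3c.png",cv2.resize(a,None,fx=4.5,fy=4.5,interpolation=cv2.INTER_CUBIC))
for dz in[-.086,-.041,-.036,.016]:
  q=p+[0,0,dz]; u=px("scene",q); print("pred",dz,"wrist",px("wrist",q,P),"w3c",(px("wrist",q,P)-[205,180])*4.5,"scene crop",(u-[140,100])*3.7)
Rm=R.from_quat(s["tcp_rot"]).as_matrix();print(Rm)
```

```text
[0.4983 0.3667 0.1752]
pred -0.086 wrist [252.0002 204.2908] w3c [211.5011 109.3086] scene crop [266.157  502.1464]
pred -0.041 wrist [252.1284 228.9727] w3c [212.0777 220.3773] scene crop [260.0449 431.8819]
pred -0.036 wrist [252.1463 232.4279] w3c [212.1584 235.9257] scene crop [259.3474 423.8639]
pred 0.016 wrist [252.4086 282.9528] w3c [213.3386 463.2877] scene crop [251.8641 337.8365]
[[-0.0002  0.2413  0.9705]
 [-0.0001  0.9705 -0.2413]
 [-1.     -0.0001 -0.0002]]
```

View pics/w3c.png

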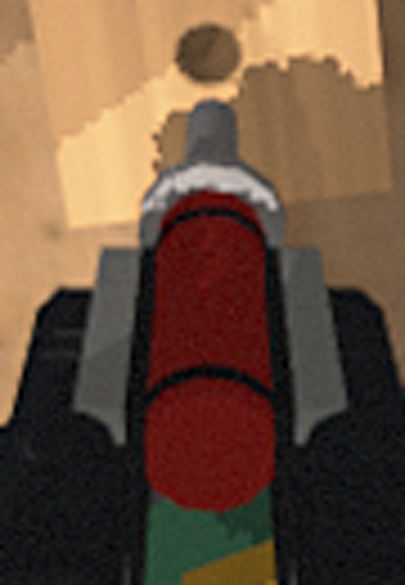

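The pin is upright and as predicted. Corrected for each camera's offset at the pin, the eye is at (0.4804, 0.2238). Moving above it.

>>> {"op": "move_arm", "data": {"commands": [0, -0.5, 0.1, 0, 0, -0.9, 0.1, 0, 0, -0.9, 0.1, 0, 0, -0.9, 0.1, 0, 0, -0.9, 0.1, 0, 0, -0.9, 0.1, 0, 0, -0.5, 0.05, 0, 0, -0.22, 0.03, 0, 0, 0, 0, 0, 0, 0, 0, 0]}}

```text
time: 8.7
eef_pos: [0.4805, 0.2243, 0.1754]
tcp_rot: [0.086, 0.702, -0.086, 0.702]
contact_force: [-0.0, 0.7, -1.1]
opening: 0.161
```

Run:
```python
from h import *
np.set_printoptions(precision=4,suppress=True)
s=ctrl.get_state();P=(s["eef_pos"],s["tcp_rot"]);p=s["eef_pos"];print(s["time"],p,s["contact_force"])
a=ctrl.read_camera("wrist")[:,:,::-1][180:310,205:295];b=ctrl.read_camera("scene")[:,:,::-1][150:240,200:300]
cv2.imwrite("pics/w4c.png",cv2.hconcat([cv2.resize(a,(374,540),interpolation=cv2.INTER_CUBIC),cv2.resize(b,None,fx=4,fy=6,interpolation=cv2.INTER_CUBIC)]))
f=374/90
print("tip",(px("wrist",p-[0,0,.086],P)-[205,180])*f, "eye pt",(px("wrist",[.4804,.2238,.069],P)-[205,180])*f)
```

```text
8.7 [0.4805 0.2243 0.1754] [-0.033   0.6511 -1.1123]
tip [195.1898 101.1154] eye pt [195.1879  68.6544]
```

View pics/w4c.png

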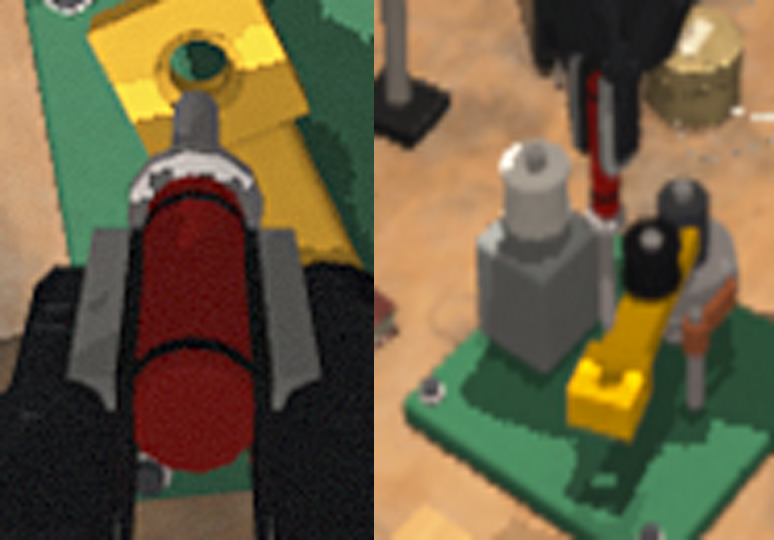

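The eye's chamfer ring is at about (196,66), against a predicted (195,69), and the pin is aligned above it. Descending now.

>>> {"op": "move_arm", "data": {"commands": [0.4, 0, 0, 0, 0.4, 0, 0, 0, 0.3, 0, 0, 0, 0.3, 0, 0, 0, 0.3, 0, 0, 0, 0.3, 0, 0, 0, 0.3, 0, 0, 0, 0.1, 0, 0, 0, 0, 0, 0, 0]}}

```text
time: 9.93
eef_pos: [0.4803, 0.2239, 0.1152]
tcp_rot: [0.086, 0.702, -0.086, 0.702]
contact_force: [0.4, 0.0, -1.0]
opening: 0.159
```

>>> {"op": "move_arm", "data": {"commands": [0.1, 0, 0, 0, 0.06, 0, 0, 0, 0.04, 0, 0, 0, 0, 0, 0, 0]}}

```text
time: 10.42
eef_pos: [0.4803, 0.2239, 0.1103]
tcp_rot: [0.086, 0.702, -0.086, 0.702]
contact_force: [0.4, 0.9, -1.1]
opening: 0.161
```

Run:
```python
from h import *
np.set_printoptions(precision=4,suppress=True)
s=ctrl.get_state();p=s["eef_pos"];print(s["time"],p,s["contact_force"])
a=ctrl.read_camera("wrist")[:,:,::-1][180:310,205:295];b=ctrl.read_camera("scene")[:,:,::-1][150:240,200:300]
cv2.imwrite("pics/w5c.png",cv2.hconcat([cv2.resize(a,(374,540),interpolation=cv2.INTER_CUBIC),cv2.resize(b,None,fx=4,fy=6,interpolation=cv2.INTER_CUBIC)]))
```

```text
10.425 [0.4803 0.2239 0.1103] [ 0.4092  0.8502 -1.1499]
```

View pics/w5c.png

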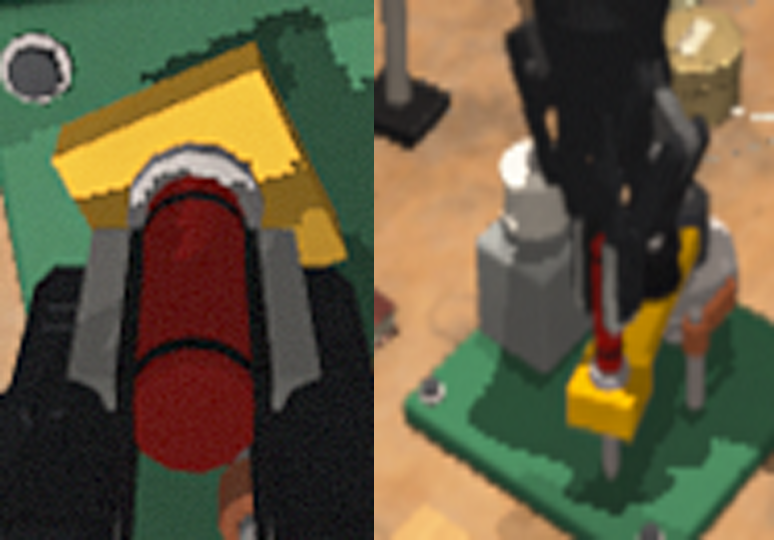

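The shank is through the eye: its tip shows below the end piece at (612,475) in the right panel. The collar is at or just above the arm, so I'll press down gently to find contact.

>>> {"op": "move_arm", "data": {"commands": [0.03, 0, 0, 0, 0.03, 0, 0, 0, 0, 0, 0, 0]}}

```text
time: 10.9
eef_pos: [0.4807, 0.2241, 0.11]
tcp_rot: [0.086, 0.702, -0.086, 0.702]
contact_force: [-1.8, -0.5, 4.9]
opening: 0.161
```

>>> {"op": "move_arm", "data": {"commands": [0.03, 0, 0, 0, 0, 0, 0, 0]}}

```text
time: 11.15
eef_pos: [0.4808, 0.2241, 0.1099]
tcp_rot: [0.086, 0.702, -0.086, 0.702]
contact_force: [-3.7, -0.7, 8.7]
opening: 0.164
```

The collar is seated, with about 9 N pressing down. Working out the swing arc in tool units.

Run:
```python
from h import *
np.set_printoptions(precision=3,suppress=True)
s=ctrl.get_state();Rm=R.from_quat(s["tcp_rot"]).as_matrix();p=s["eef_pos"]
piv=np.array([.5048,.0983]);d=p[:2]-piv;print(np.hypot(*d),np.degrees(np.arctan2(d[1],d[0])))
t0=np.radians(101.0)
ph=np.arange(0,.661,.06);e=np.c_[np.cos(t0-ph),np.sin(t0-ph),0*ph]*.125
print(np.c_[ph[1:],np.diff(e,axis=0)@Rm/.025])
```

```text
0.12807494713961595 100.80694020514066
[[ 0.06   0.     0.118  0.276]
 [ 0.12   0.     0.102  0.282]
 [ 0.18   0.     0.084  0.288]
 [ 0.24   0.     0.067  0.292]
 [ 0.3    0.     0.049  0.296]
 [ 0.36   0.     0.032  0.298]
 [ 0.42   0.     0.014  0.3  ]
 [ 0.48   0.    -0.004  0.3  ]
 [ 0.54   0.    -0.022  0.299]
 [ 0.6    0.    -0.04   0.297]
 [ 0.66   0.    -0.058  0.294]]
```

>>> {"op": "move_arm", "data": {"commands": [0, 0.06, 0.14, 0, 0, 0.06, 0.14, 0, 0, 0.1, 0.28, 0, 0, 0.08, 0.29, 0, 0, 0.07, 0.29, 0, 0, 0, 0, 0, 0, 0, 0, 0]}}

```text
time: 12.02
eef_pos: [0.5098, 0.226, 0.1098]
tcp_rot: [0.085, 0.703, -0.086, 0.701]
contact_force: [-5.5, -1.6, 9.6]
opening: 0.162
```

>>> {"op": "move_arm", "data": {"commands": [0, 0.05, 0.3, 0, 0, 0.03, 0.3, 0, 0, 0.01, 0.3, 0, 0, 0, 0.3, 0, 0, -0.02, 0.3, 0, 0, -0.03, 0.2, 0, 0, 0, 0, 0, 0, 0, 0, 0]}}

```text
time: 13.02
eef_pos: [0.5497, 0.2169, 0.1098]
tcp_rot: [0.085, 0.705, -0.086, 0.699]
contact_force: [-10.7, -1.0, 13.0]
opening: 0.161
```

Run:
```python
from h import *
np.set_printoptions(precision=4,suppress=True)
s=ctrl.get_state();p=s["eef_pos"];print(s["time"],p,s["contact_force"],s["wrist_torque"])
d=p[:2]-[.5048,.0983];print(np.hypot(*d),np.radians(101)-np.arctan2(d[1],d[0]))
w=ctrl.read_camera("wrist")[:,:,::-1];cv2.imwrite("pics/wrist6.png",w)
b=ctrl.read_camera("scene")[:,:,::-1];cv2.imwrite("pics/scene6.png",cv2.resize(b[130:260,190:320],None,fx=4.5,fy=4.5,interpolation=cv2.INTER_CUBIC))
t=ctrl.read_camera("top")[:,:,::-1];cv2.imwrite("pics/top6.png",cv2.resize(t[155:255,130:340],None,fx=3.8,fy=3.8,interpolation=cv2.INTER_CUBIC))
```

```text
13.025 [0.5497 0.2169 0.1098] [-10.7205  -1.0302  13.0145] [-0.1495  1.9976 -0.0176]
0.12683301216831247 0.5534970632460969
```

View pics/wrist6.png

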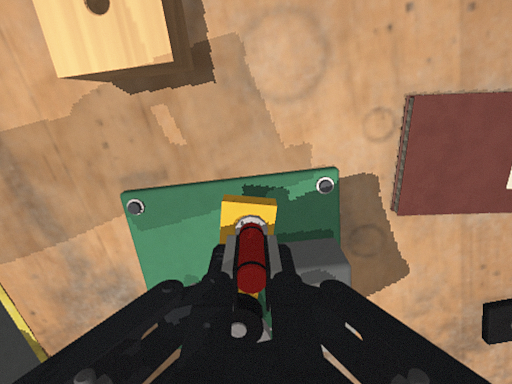

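View pics/scene6.png

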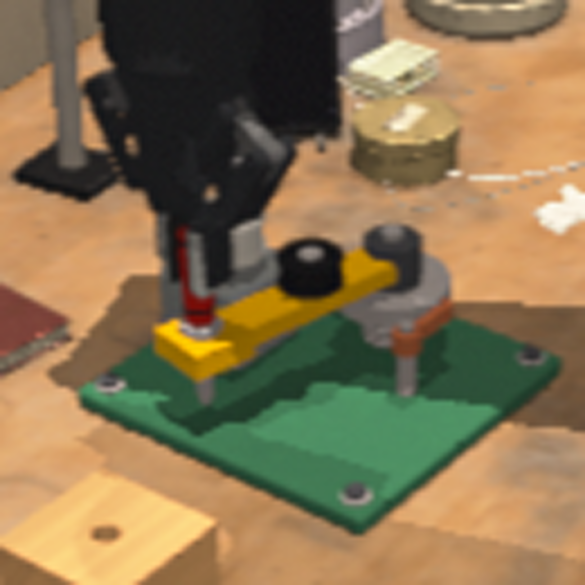

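View pics/top6.png

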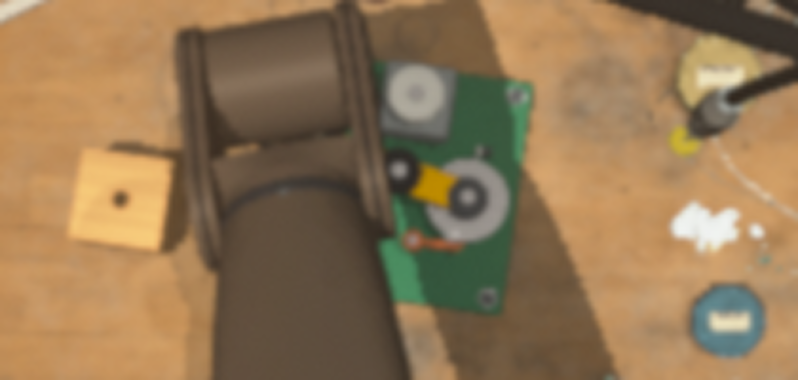

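The arm has swung to the drive roller side with the pin seated. The idler is now at (400,171) in the top crop, which gives about 0.51 rad, and the TCP suggests 0.55. I'll add a little margin past 0.45 and remeasure.

>>> {"op": "move_arm", "data": {"commands": [0, -0.03, 0.14, 0, 0, 0, 0, 0, 0, 0, 0, 0, 0, 0, 0, 0, 0, 0, 0, 0]}}

```text
time: 13.8
eef_pos: [0.5527, 0.2156, 0.1098]
tcp_rot: [0.086, 0.705, -0.086, 0.699]
contact_force: [-11.2, -0.7, 12.9]
opening: 0.16
```

Run:
```python
from h import *
np.set_printoptions(precision=4,suppress=True)
s=ctrl.get_state();p=s["eef_pos"];print(s["time"],p,s["contact_force"],s["opening"])
d=p[:2]-[.5048,.0983];print(np.hypot(*d),np.radians(101)-np.arctan2(d[1],d[0]))
def pt(i,u0,u1,v0,v1):
    return 0
t=ctrl.read_camera("top")[:,:,::-1];cv2.imwrite("pics/top7.png",cv2.resize(t[175:225,210:280],None,fx=10,fy=10,interpolation=cv2.INTER_CUBIC))
t=cv2.imread("pics/top0.png");cv2.imwrite("pics/top0z.png",cv2.resize(t[175:225,210:280],None,fx=10,fy=10,interpolation=cv2.INTER_CUBIC))
b=ctrl.read_camera("scene")[:,:,::-1];cv2.imwrite("pics/scene7.png",cv2.resize(b[170:230,210:300],None,fx=8,fy=8,interpolation=cv2.INTER_CUBIC))
```

```text
13.8 [0.5527 0.2156 0.1098] [-11.2089  -0.6825  12.8902] 0.1595738871689528
0.1266772096676356 0.5793461878698549
```

View pics/top7.png

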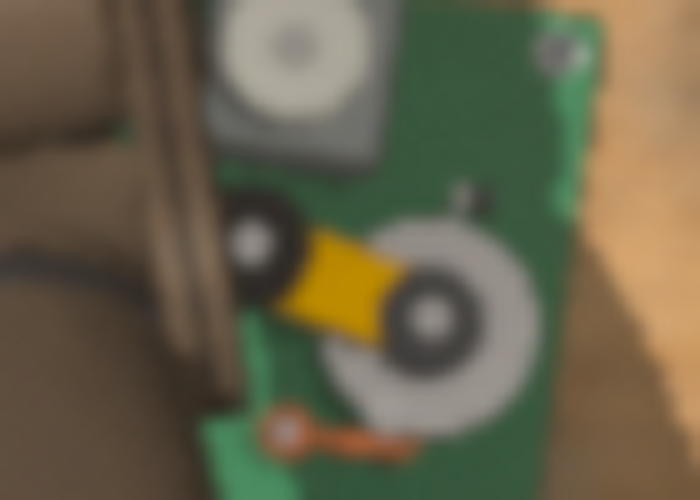

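View pics/top0z.png

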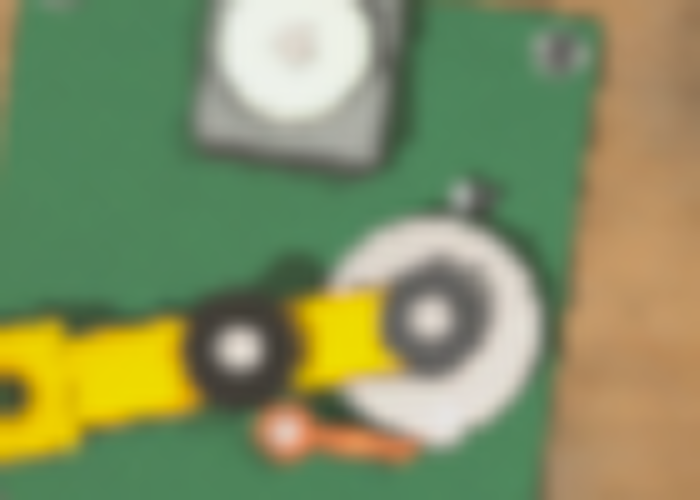

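View pics/scene7.png

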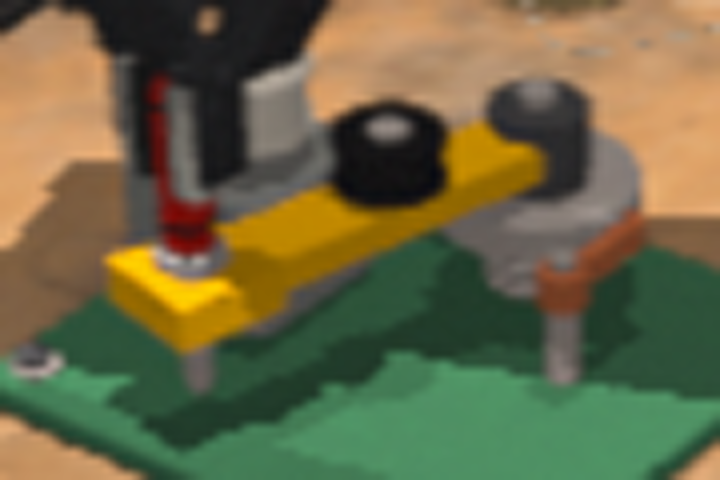

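Run:
```python
from h import *
s=ctrl.get_state();p=s["eef_pos"];Rm=R.from_quat(s["tcp_rot"]).as_matrix();print(Rm[:,0])
for d in(-.086,-.041,.016): print(d,(px("scene",p-Rm[:,0]*d)-[210,170])*8)
w=ctrl.read_camera("wrist")[:,:,::-1];cv2.imwrite("pics/w8.png",cv2.resize(w[180:310,205:295],None,fx=4.5,fy=4.5,interpolation=cv2.INTER_CUBIC))
print(s["contact_force"],ctrl.get_state()["eef_pos"])
```

```text
[-7.95693335e-03 -2.11086320e-04 -9.99968321e-01]
-0.086 [190.90911861 385.19627183]
-0.041 [182.21805341 252.80670933]
0.016 [170.68511284  77.1273282 ]
[-10.34085323  -0.73665953  13.67355329] [0.55264058 0.21561674 0.10985081]
```

View pics/w8.png

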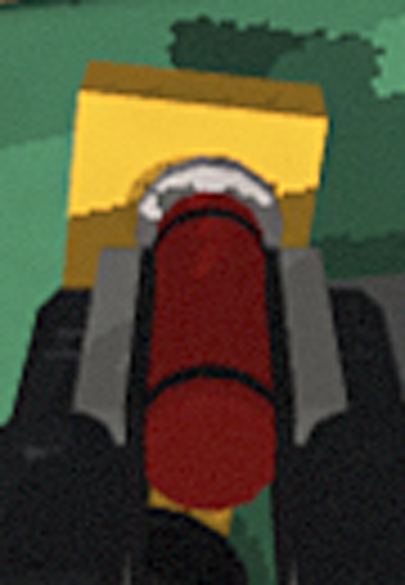

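The pin is still upright in the grip with its collar on the arm. The forces are steady and the arm is at about 0.55 rad, past the click at 0.45. Handing in.

```bash
python3 -c "
from plant import ctrl
print(ctrl.sign_off())"
```

```text
the job is handed in; nothing more can be done
None
```

I took the pin out of its stand and put it down through the eye until the collar sat on the arm. Then I swung the arm back past the click and handed the job in at about 14 s, still gripping the pin and holding the arm there.

**Last checks:**
- **Arm angle:** about 0.545 rad from the idler's position in the top view, and about 0.58 rad from the gripper position. The gripper figure runs higher because the pin has play in the eye and the robot flexes a little. Both are past the 0.45 click and short of the 0.66 stop.
- **Pin:** upright in the jaws and unslipped. The collar is down on the arm with about 13 N pressing on it, and the tip shows below the end piece.
- **Force:** about 11 N sideways at the wrist, steady and well under the limits.
- **Bystanders:** both tins are where they started in the pictures. I never picked out the clear drill box in any view; the gripper stayed above the stand and tensioner, and no unexpected contact showed.

I did not check the pawl itself; being past the click is judged from the arm angle alone.

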